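# Headset back on its stand, sound back to the loudspeakers

### The job

The call is over: take the headset off its two-pronged hook and hang it squarely by its band over the arch of the empty headset stand, and let go of it. Then switch the sound over to the loudspeakers by pressing the green key of the selector box fully down, so that the white key comes up. Keep the headset upright all the time and leave the keyboard, mouse, wrist rest, earbud case and wooden tray where they are.

Things in the scene. Friction and masses are not known exactly. Their poses are not given: they have to be found in the camera images.
- headset: The black over-ear headset, 261 mm wide (y), 111 deep (x), 237 high (z), 0.26-0.43 kg. Origin at the middle of its underside, below the band; z up to the band, y from one ear cup to the other. Band 36 mm wide (x), 25 mm thick at the middle, its underside at z 211 mm (204 at y +-31). Ear cups at y +-90 to +-124, x +-48, up to z 120, inner gap 180 mm. It starts on the hook.
- band_top (a point): Middle of the top of the headset's band, 236 mm above the headset's origin; axes as the headset's. Grasp the band here from above, fingers closing along the headset's x (36 mm wide).
- headset_hook: Fixed steel stand with a double hook. Origin on the mat below the middle of the seat; the prongs point along its -x: 10 mm rods at y +-31 mm (52 free between), tops at z 225 mm; at x -57 they turn straight up to tips at z 263. Post and crossbar at x +82, top z 226. The headset hangs on it with its axes along the hook's, its origin at about z 22 mm.
- headset_stand: Fixed, empty headset stand (another, far right, bears a spare headset): an upright black arch, open along x, 144 mm wide (y), 264 high, 34 deep (x -7 to +27), on two brown foot rods along x (23 high, y +-48, x -42 to +62). Origin on the mat under it. The headset hangs with its band along the arch, the arch between the cups (18 mm free each side), its origin then about 55 mm above the mat.
- stand_top (a point): Middle of the arch's top, 264 mm above the mat and at x +10 mm of the stand. With the headset hanging, the top of its band is some 27 mm above this point.
- selector: Fixed aluminium sound selector box, 130 mm wide (y), 80 deep (x), 37 high, with two interlocked keys on top. Origin at the middle of its underside.
- green_key_top (a point): Middle of the top of the green key (36 mm along the box's x, 28 along y), at y +32 mm of the box. 52 mm above the mat when up, 45 when down. It is up at the start.
- white_key_top (a point): The same for the white key, at y -32 mm of the box. It is down at the start and is driven up as the green one goes down.
- green_key (a joint): Travel of the green key: 0 up, 0.007 m fully down. It moves down with some 3 N and stays where it is left (friction only, no spring).
- white_key (a joint): Travel of the white key: 0 up, 0.007 m fully down; always 0.007 minus the green key's.
- keyboard: Bystander: dark keyboard in a white frame, 322 x 133 x 28 mm, at the left. Origin at the middle of its underside.
- mouse: Bystander: black mouse, 120 x 59 x 39 mm, at the front right. Origin at the middle of its underside.
- wrist_rest: Bystander: long flat black wrist rest, 366 x 94 x 17 mm, at the right. Origin at the middle of its underside.
- earbud_case: Bystander: white earbud case, 47 x 58 x 25 mm, at the back. Origin at the middle of its underside.
- wood_tray: Bystander: small wooden tray, 82 x 86 x 20 mm, at the front left. Origin at the middle of its underside.

How it is judged (in metres and radians):
On the way, in this order (a step that is already met when the one before it is completed fails the run):
1. the headset is off the hook, its origin more than 100 mm from the hook's seat (horizontal distance between headset and headset_hook above 0.1 m), for 0.1 s.
2. the headset hangs on the stand's arch, let go (horizontal distance between band_top and stand_top below 0.03 m and height (world z) of band_top between 0.275 and 0.305 m and angle between headset's own z axis and vertical below 0.3 rad and angle between the y axis of headset and the y axis of headset_stand, either way round below 0.3 rad and contact force between the fingers and headset below 0.2 N), for 0.3 s.
3. the green key is fully down and the white key up (value of joint green_key above 0.0055 m and value of joint white_key below 0.0015 m), for 0.2 s.
At the end, for the whole second after the job is handed in: The headset hangs at rest on the arch: band middle within 30 mm of the arch's middle, its top 275 to 305 mm high, leaning less than 0.3 rad and within 0.3 rad of the arch's direction, released; the green key is down (over 5.5 mm), the white key up (under 1.5 mm) (all of step 2 and all of step 3 and linear speed of headset below 0.05 m/s); the robot touches nothing.
It fails at once if the headset is tipped more than 0.7 rad from upright (angle between headset's own z axis and vertical above 0.7 rad).
It fails at once if keyboard, mouse, wrist rest, earbud case or wooden tray moved more than 30 mm (distance of any of keyboard, mouse, wrist_rest, earbud_case, wood_tray from where it was at the start of the episode above 0.03 m).
It also fails if it takes over 59 s, if anything falls off the work surface, if the arm or the gripper's body presses on something with over 40 N, if the wrist force passes 120 N, or if a joint passes its speed limit or range.

### The arm

A 6-joint arm with a two-finger parallel gripper is mounted at the origin on a cart in front of the work surface, level with it; the furniture and walls round the work are solid. World frame = base frame: x ahead of the robot, y to its left, z up, the work surface at z = 0. Lengths are in m, angles in degrees, forces in N, time in s.
With the tool pointing down it reaches from about 0.4 to 0.825 m from the base axis. Payload 7 kg.
Tool frame: the origin (TCP) lies on the centre line of the jaws, within the pads' length; the fingertips stand 22 mm ahead of it and the grasp point (between the pads) lies 3 mm ahead of it; z points along the fingers, y is the line along which they close (so a half turn about z gives the same grasp; the last joint's range is limited). The gripper opens to 88 mm and grips with 3 to 60 N. Pads are 19 mm wide; open, the fingers measure 130 mm over their backs; the gripper's body (78 mm by 193 mm) begins 47 mm behind the grasp point.
Start: joints at [87.726, 20.546, 0.682, 0, -70.136, -16.507], TCP at [0.217, 0.639, 0.228] pointing down, gripper open.
Joint ranges: [-176.03, 176.03], [-82.01, 121.73], [-58.28, 71.71], [-173.87, 95.51], [-174.79, -0.11], [-173.66, 173.66]. Speed limits (degrees/s): [136.94, 136.94, 172.46, 180, 180, 180].

### API

Orientations are given as [roll, pitch, yaw] about the fixed x, y, z axes, in that order (R = Rz(yaw) Ry(pitch) Rx(roll)).
In Python, from plant import get_state, cams, r gives the robot as it stands.
- The arm moves only by the tool apply_moves, never from a script. Its argument "targets" is a list of rows, each an object with "dp": the shift along the world's x, y, z in m, a list of three; "yaw": the turn about the world's z in degrees. In form: [{"dp": [x, y, z], "yaw": yaw}, ...]. A call has 1 to 20 rows; each row is the pose to reach, as a shift and turn from the pose commanded when the call began; what a row does not reach only later rows make up. A row lasts 1/12 s, in which the tool goes at most 41.7 mm and 7.16 degrees, less where a joint would pass 70% of its speed; a pose out of reach is approached as far as the arm can. A call with a gripper value outside its range is refused whole. "grip" is the gripper command: -1 is fully open, 1 is shut, values between are in proportion, set as the call begins (left out, the last holds). The fingers move at their own pace and stop on an object; "squeeze" is the grip in N (left out, the last holds). Time passes only in rows, so rows that repeat a pose let the fingers close. It gives the time, the measured TCP pose, the force, the opening and the grip force at its end, in the units of the state.
- get_state(): the state, without advancing time (a new reading comes with each control period).
- cams.capture(name): name is "side" or "top" or "wrist"; returns a dict with "image" (400x640x3 uint8, red, green, blue), "range_z" (400x640 float32, m along the optical axis (not along the pixel's ray), 0 where there is no reading), "fx", "fy", "cx", "cy" (pixels), "k1" (the pictures are not rectified: a ray, as slopes to the right and down, at radius r is drawn at 1 + k1 r^2 times it, then the intrinsics apply), "R" (3x3) and "t" (3): a world point X has camera coordinates R X + t; the wrist camera has in their place "T_tool_cam" (4x4, takes a point from camera to tool coordinates, whose origin is the TCP and whose axes are the flange's). Camera axes: x right, y down, z forward; pixel columns grow to the right and rows downward; lengths in m; the calibration is good to about 2 mm. A picture is of the moment at which its call begins: read the wrist's pose just before it.
- r.close_job(): hands the job in; it is judged then, once.
The state is a dict: "time_s": time; "joints": joint angles; "qd": joint speeds; "joint_torque": joint torques, N m; "tcp_pos": TCP position; "eef_rot": TCP orientation; "contact_force": force on the tool from outside, world axes, zero at the start; "moment": the same for the moment, N m; "gripper_width": finger opening in m; "gripper_force": force on a finger pad.
Only numpy, scipy, OpenCV 4.12 (cv2) and the standard library are available. Lean on these libraries where they do the work, as an engineer would, in place of code of your own. Each camera call takes 0.05 s, during which the arm holds its last target. There are 200 camera calls.

## Working session

There is one attempt and no reset: what is moved stays moved. The work goes in short steps, Python scripts to look and compute and a tool call to move; the robot and the scene stay as the last step left them, time stands still between calls to the robot, and variables do not carry over. Pictures are saved under pics/ and viewed, at most 10 in all, crops included, and the job is handed in when it is done.

Besides the shell and the picture viewer there is one more tool, called by a JSON object that holds its "method" and its "body", one argument or row to a line. apply_moves: Moves the arm, as the interface text tells. Its arguments: {"type":"object","properties":{"targets":{"type":"array","items":{"type":"object","properties":{"dp":{"type":"array","items":{"type":"number"}},"yaw":{"type":"number"}}}},"grip":{"type":"number"},"squeeze":{"type":"number"}},"required":["targets"]}

```bash
mkdir -p pics; cat > h.py <<'E'
import numpy as np, cv2
from plant import get_state, cams, r
from scipy.spatial.transform import Rotation as Ro
def cloud(name):
    s=get_state(); c=cams.capture(name)
    K=np.array([[c['fx'],0,c['cx']],[0,c['fy'],c['cy']],[0,0,1.]])
    v,u=np.mgrid[0:400,0:640]
    p=cv2.undistortPoints(np.stack([u,v],-1).reshape(-1,1,2).astype(float),K,np.array([c['k1'],0,0,0.])).reshape(400,640,2)
    z=c['range_z'].astype(float); P=np.dstack([p[...,0]*z,p[...,1]*z,z])
    if name=='wrist':
        T=c['T_tool_cam']; P=P@T[:3,:3].T+T[:3,3]
        P=P@Ro.from_euler('xyz',s['eef_rot'],degrees=True).as_matrix().T+s['tcp_pos']
    else: P=(P-c['t'])@c['R']
    P[z==0]=np.nan
    return c['image'],P
E
python3 - <<'E'
from h import *
print(get_state())
for n in ['top','side']:
    im,P=cloud(n); cv2.imwrite(f'pics/{n}0.png',im[...,::-1]); np.savez(f'/tmp/{n}0.npz',im=im,P=P)
    print(n,cams.capture(n)['t'],np.nanmin(P,(0,1)),np.nanmax(P,(0,1)))
E
```

```text
{'time_s': 0.0, 'joints': array([ 8.77251732e+01,  2.05932584e+01,  6.34369658e-01, -1.80921358e-02,
       -7.01350011e+01, -1.65083829e+01]), 'qd': array([-0.06039774, -0.08852709, -0.03244784, -0.06118786,  0.02148944,
       -0.04148986]), 'joint_torque': array([-9.24944325e-04, -5.82721531e+01,  2.93044871e+01,  6.99722081e+00,
        6.80449579e-03, -1.75606833e-04]), 'tcp_pos': array([0.21720722, 0.638601  , 0.227213  ]), 'eef_rot': array([ 1.79905147e+02, -1.03750787e-02, -1.87893629e+01]), 'contact_force': array([ 0.00781673, -0.10313438, -0.30536898]), 'moment': array([ 0.00175223, -0.02373572, -0.03883873]), 'gripper_force': 0.0, 'gripper_width': 0.08755374409931098}
top [-0.0111926   0.59756538  1.5053464 ] [-0.29779635 -1.84139708 -0.79074018] [1.00477644 1.63215011 0.82386378]
side [-0.51538456  0.26493376  1.59931638] [-0.98326142 -1.01195655 -0.79434531] [1.01267672 1.66298637 0.98712075]
```

View pics/top0.png

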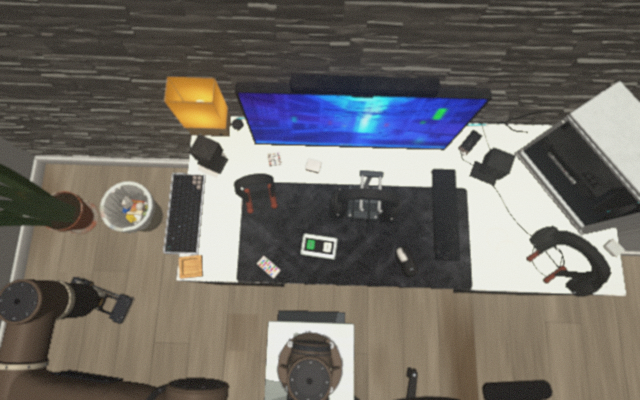

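View pics/side0.png

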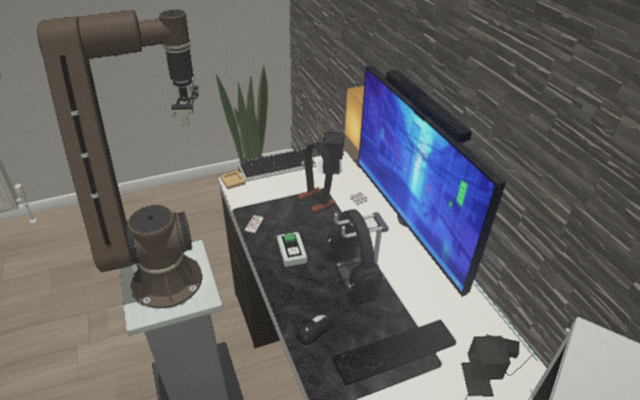

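```bash
python3 - <<'E'
import numpy as np,cv2
out=[]
for n,(x0,y0,x1,y1) in {'top':(225,150,425,275),'side':(230,120,410,310)}.items():
    d=np.load(f'/tmp/{n}0.npz');P=d['P'];im=d['im']
    c=im[y0:y1,x0:x1,::-1]
    c=cv2.convertScaleAbs(c,alpha=1.8,beta=20)
    out.append(cv2.resize(c,None,fx=390/c.shape[1],fy=390/c.shape[1],interpolation=2))
    Q=P[y0:y1,x0:x1].reshape(-1,3); 
    for nm,m in {'stand':(Q[:,1]>.12),'head':(Q[:,1]<.02)&(Q[:,1]>-.4)}.items():
        q=Q[m&(Q[:,0]>.35)&(Q[:,0]<.8)]
        for lo,hi in [(.03,.08),(.1,.16),(.2,.228),(.228,.245),(.245,.262),(.262,.3),(.3,.4)]:
            k=q[(q[:,2]>lo)&(q[:,2]<hi)]
            if len(k)>3: print(n,nm,lo,len(k),k.min(0).round(3),k.max(0).round(3),np.median(k,0).round(3))
h=max(o.shape[0] for o in out)
o=np.hstack([np.pad(o,((0,h-o.shape[0]),(0,10),(0,0))) for o in out]);print(o.shape)
cv2.imwrite('pics/crop.png',o)
d=np.load('/tmp/top0.npz');P=d['P'];im=d['im'].astype(int)
g=(im[...,1]>im[...,0]+40)&(im[...,1]>im[...,2]+30)&(P[...,2]<.1)&(P[...,2]>.02)&(P[...,0]>.2)&(P[...,0]<.7)
print('green',g.sum(),P[g].mean(0),P[g].min(0),P[g].max(0))
b=(P[...,2]<.07)&(P[...,2]>.03)&(abs(P[...,0]-P[g].mean(0)[0])<.1)&(P[...,1]<.2)&(P[...,1]>-.15)
print('box',P[b].mean(0),cv2.minAreaRect(P[b][:,:2].astype(np.float32)))
for nm,(u,v) in {'mouse':(404,261),'rest':(445,215),'case':(314,165),'kb':(185,213),'tray':(190,266)}.items(): print(nm,P[v,u].round(3))
E
```

```text
top stand 0.03 50 [0.585 0.157 0.03 ] [0.664 0.271 0.079] [0.616 0.259 0.058]
top stand 0.1 57 [0.589 0.146 0.101] [0.641 0.277 0.159] [0.609 0.27  0.123]
top stand 0.2 58 [0.589 0.144 0.2  ] [0.652 0.286 0.228] [0.621 0.157 0.217]
top stand 0.228 69 [0.593 0.156 0.228] [0.649 0.273 0.245] [0.623 0.17  0.237]
top stand 0.245 182 [0.596 0.167 0.245] [0.648 0.261 0.262] [0.622 0.208 0.256]
top stand 0.262 87 [0.602 0.183 0.262] [0.639 0.24  0.269] [0.62  0.213 0.265]
top head 0.03 877 [ 0.352 -0.394  0.03 ] [0.768 0.02  0.079] [ 0.417 -0.06   0.039]
top head 0.1 502 [ 0.533 -0.322  0.1  ] [ 0.669 -0.064  0.159] [ 0.566 -0.117  0.128]
top head 0.2 346 [ 0.532 -0.288  0.2  ] [ 0.677 -0.096  0.228] [ 0.606 -0.19   0.224]
top head 0.228 229 [ 0.522 -0.272  0.228] [ 0.675 -0.114  0.245] [ 0.584 -0.181  0.233]
top head 0.245 319 [ 0.52  -0.255  0.245] [ 0.605 -0.133  0.262] [ 0.584 -0.192  0.255]
top head 0.262 30 [ 0.519 -0.225  0.262] [ 0.594 -0.155  0.268] [ 0.578 -0.195  0.264]
side stand 0.03 207 [0.409 0.15  0.03 ] [0.799 0.537 0.08 ] [0.626 0.262 0.055]
side stand 0.1 573 [0.591 0.139
[... 677 characters left out ...]
003 0.245] [ 0.577 -0.228  0.236]
side head 0.245 293 [ 0.525 -0.252  0.245] [0.8   0.009 0.262] [ 0.586 -0.202  0.254]
side head 0.262 12 [ 0.526 -0.228  0.262] [0.8   0.014 0.293] [ 0.581 -0.196  0.263]
side head 0.3 4 [ 0.799 -0.116  0.305] [0.8   0.01  0.337] [ 0.8   -0.015  0.317]
(412, 800, 3)
green 81 [0.43190345 0.0075606  0.05157492] [ 0.41339709 -0.00697464  0.03620916] [0.45331232 0.02350037 0.05909901]
box [ 0.42734639 -0.02359391  0.04047125] ((0.4286966323852539, -0.02352847158908844), (0.12968792021274567, 0.07986374199390411), 83.23896789550781)
mouse [ 0.381 -0.347  0.042]
rest [ 0.567 -0.515  0.019]
case [0.755 0.003 0.022]
kb [0.545 0.504 0.01 ]
tray [ 0.341  0.467 -0.   ]
```

View pics/crop.png

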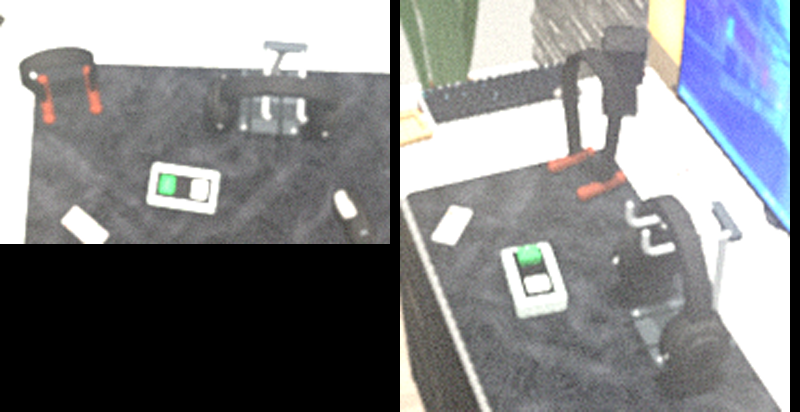

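```bash
python3 - <<'E'
import numpy as np,cv2
for n,(x0,y0,x1,y1) in {'top':(225,150,425,275),'side':(230,120,410,310)}.items():
    d=np.load(f'/tmp/{n}0.npz');P=d['P'];Q=P[y0:y1,x0:x1].reshape(-1,3)
    for nm,(xa,xb,ya,yb,zl,zh) in {'stand':(.57,.68,.13,.3,.235,.28),'band':(.55,.62,-.28,-.1,.24,.28),'tips':(.5,.55,-.28,-.1,.24,.28)}.items():
        k=Q[(Q[:,0]>xa)&(Q[:,0]<xb)&(Q[:,1]>ya)&(Q[:,1]<yb)&(Q[:,2]>zl)&(Q[:,2]<zh)]
        rr=cv2.minAreaRect(k[:,:2].astype(np.float32)); print(n,nm,len(k),rr)
        for b in np.arange(ya,yb,.02):
            s=k[(k[:,1]>=b)&(k[:,1]<b+.02)]
            if len(s)>2: print('  y %.2f x %.3f..%.3f mean %.3f z %.3f..%.3f'%(s[:,1].mean(),*np.percentile(s[:,0],[3,97]),s[:,0].mean(),*np.percentile(s[:,2],[5,95])))
d=np.load('/tmp/top0.npz');P=d['P'];Q=P.reshape(-1,3)
k=Q[(Q[:,2]>.1)&(Q[:,0]>.65)&(Q[:,0]<.9)&(Q[:,1]>0.05)&(Q[:,1]<.6)]
for b in np.arange(.05,.6,.05):
    s=k[(k[:,1]>=b)&(k[:,1]<b+.05)]
    if len(s): print('obst y%.2f'%b,s.min(0).round(3),s[:,2].max().round(3))
E
```

```text
top stand 307 ((0.621822714805603, 0.21454690396785736), (0.035536929965019226, 0.10761963576078415), 13.431171417236328)
  y 0.17 x 0.616..0.644 mean 0.630 z 0.238..0.246
  y 0.18 x 0.612..0.647 mean 0.630 z 0.245..0.261
  y 0.20 x 0.607..0.643 mean 0.625 z 0.256..0.267
  y 0.22 x 0.604..0.637 mean 0.620 z 0.259..0.268
  y 0.24 x 0.598..0.633 mean 0.615 z 0.250..0.263
  y 0.26 x 0.595..0.627 mean 0.611 z 0.237..0.252
top band 375 ((0.5845502614974976, -0.1947021633386612), (0.13075730204582214, 0.03607833757996559), 86.26258087158203)
  y -0.25 x 0.570..0.597 mean 0.583 z 0.241..0.249
  y -0.23 x 0.567..0.599 mean 0.582 z 0.245..0.258
  y -0.21 x 0.568..0.600 mean 0.583 z 0.248..0.263
  y -0.19 x 0.568..0.602 mean 0.583 z 0.243..0.265
  y -0.17 x 0.570..0.603 mean 0.586 z 0.248..0.261
  y -0.15 x 0.572..0.605 mean 0.587 z 0.243..0.256
  y -0.14 x 0.575..0.602 mean 0.590 z 0.241..0.248
top tips 21 ((0.5256948471069336, -0.18974873423576355), (0.06988269835710526, 0.009202869608998299), 86.23007202148438)
  y -0.22 x 0.521..0.528 mean 0.524 z 0.249..0.266
  y -0.22 x 0.520..0.527 mean
[... 896 characters left out ...]
6 mean 0.587 z 0.242..0.259
  y -0.15 x 0.575..0.603 mean 0.587 z 0.244..0.254
  y -0.14 x 0.579..0.609 mean 0.597 z 0.241..0.244
side tips 44 ((0.5287345051765442, -0.19021935760974884), (0.07488036155700684, 0.012223294004797935), 85.25281524658203)
  y -0.22 x 0.525..0.532 mean 0.528 z 0.243..0.266
  y -0.16 x 0.526..0.536 mean 0.531 z 0.242..0.263
  y -0.16 x 0.527..0.537 mean 0.532 z 0.241..0.260
obst y0.05 [0.783 0.05  0.123] 0.592
obst y0.10 [0.651 0.1   0.118] 0.544
obst y0.15 [0.651 0.15  0.114] 0.542
obst y0.20 [0.794 0.2   0.121] 0.541
obst y0.35 [0.716 0.353 0.1  ] 0.314
obst y0.40 [0.717 0.4   0.1  ] 0.313
obst y0.45 [0.739 0.45  0.1  ] 0.314
obst y0.50 [0.867 0.5   0.101] 0.313
```

{"method": "apply_moves", "body": {
  "targets": [
    {"dp":[0.02,-0.02,0.03],"yaw":-5},
    {"dp":[0.04,-0.04,0.06],"yaw":-10},
    {"dp":[0.05,-0.07,0.09],"yaw":-15},
    {"dp":[0.06,-0.1,0.11],"yaw":-20},
    {"dp":[0.08,-0.13,0.13],"yaw":-25},
    {"dp":[0.1,-0.16,0.14],"yaw":-30},
    {"dp":[0.12,-0.19,0.15],"yaw":-35},
    {"dp":[0.13,-0.22,0.16],"yaw":-40},
    {"dp":[0.14,-0.25,0.17],"yaw":-45},
    {"dp":[0.15,-0.28,0.17],"yaw":-50},
    {"dp":[0.16,-0.31,0.17],"yaw":-55},
    {"dp":[0.17,-0.345,0.17],"yaw":-60},
    {"dp":[0.19,-0.38,0.17],"yaw":-65},
    {"dp":[0.2,-0.415,0.17],"yaw":-70},
    {"dp":[0.21,-0.45,0.17],"yaw":-74.7},
    {"dp":[0.22,-0.485,0.17],"yaw":-74.7},
    {"dp":[0.23,-0.52,0.17],"yaw":-74.7},
    {"dp":[0.24,-0.55,0.17],"yaw":-74.7},
    {"dp":[0.26,-0.58,0.17],"yaw":-74.7},
    {"dp":[0.27,-0.61,0.17],"yaw":-74.7}
  ],
  "grip": -0.36,
  "squeeze": 35
}}

```text
time_s: 1.87
tcp_pos: [0.4881, 0.0274, 0.3981]
eef_rot: [-180.0, 0.0, -93.5]
contact_force: [1.1, 0.3, 0.2]
gripper_width: 0.0595
gripper_force: 0.0
```

{"method": "apply_moves", "body": {
  "targets": [
    {"dp":[0.015,-0.03,0],"yaw":0},
    {"dp":[0.03,-0.06,0],"yaw":0},
    {"dp":[0.045,-0.09,0],"yaw":0},
    {"dp":[0.06,-0.12,0],"yaw":0},
    {"dp":[0.075,-0.15,0],"yaw":0},
    {"dp":[0.085,-0.18,0],"yaw":0},
    {"dp":[0.092,-0.205,0],"yaw":0},
    {"dp":[0.097,-0.223,0],"yaw":0},
    {"dp":[0.097,-0.223,0],"yaw":0},
    {"dp":[0.097,-0.223,0],"yaw":0}
  ]
}}

```text
time_s: 2.7
tcp_pos: [0.5842, -0.1948, 0.3972]
eef_rot: [179.9, 0.0, -93.6]
contact_force: [-0.3, 0.4, 0.4]
gripper_width: 0.0599
gripper_force: 0.0
```

```bash
python3 - <<'E'
from h import *
im,P=cloud('wrist'); cv2.imwrite('pics/w1.png',im[...,::-1])
print(get_state()['tcp_pos'],cams.capture('wrist')['T_tool_cam'].round(3))
Q=P.reshape(-1,3)
for nm,(xa,xb,ya,yb,zl,zh) in {'band':(.55,.63,-.28,-.1,.235,.28),'tips':(.5,.545,-.28,-.1,.24,.28)}.items():
    k=Q[(Q[:,0]>xa)&(Q[:,0]<xb)&(Q[:,1]>ya)&(Q[:,1]<yb)&(Q[:,2]>zl)&(Q[:,2]<zh)]
    print(nm,len(k))
    if len(k)<9: continue
    print(cv2.minAreaRect(k[:,:2].astype(np.float32)))
    for b in np.arange(ya,yb,.015):
        s=k[(k[:,1]>=b)&(k[:,1]<b+.015)]
        if len(s)>2: print('  y %.3f x %.3f..%.3f mean %.3f z %.3f..%.3f'%(s[:,1].mean(),*np.percentile(s[:,0],[3,97]),s[:,0].mean(),*np.percentile(s[:,2],[5,95])))
E
```

```text
[ 0.58415049 -0.19405624  0.39766461] [[-0.001 -0.967 -0.255  0.068]
 [ 1.    -0.001 -0.001 -0.001]
 [ 0.001 -0.255  0.967 -0.155]
 [ 0.     0.     0.     1.   ]]
band 3633
((0.590975821018219, -0.1910175383090973), (0.13141179084777832, 0.03696276620030403), 87.38756561279297)
  y -0.253 x 0.574..0.603 mean 0.589 z 0.235..0.239
  y -0.243 x 0.573..0.604 mean 0.588 z 0.239..0.247
  y -0.227 x 0.572..0.606 mean 0.589 z 0.239..0.253
  y -0.212 x 0.573..0.607 mean 0.590 z 0.242..0.257
  y -0.198 x 0.574..0.608 mean 0.591 z 0.245..0.258
  y -0.183 x 0.574..0.608 mean 0.591 z 0.245..0.258
  y -0.168 x 0.575..0.609 mean 0.591 z 0.242..0.256
  y -0.153 x 0.576..0.609 mean 0.593 z 0.239..0.252
  y -0.138 x 0.578..0.608 mean 0.593 z 0.239..0.247
  y -0.128 x 0.579..0.607 mean 0.593 z 0.235..0.238
tips 221
((0.5324215292930603, -0.18803617358207703), (0.0719132274389267, 0.009951341897249222), 87.21639251708984)
  y -0.222 x 0.527..0.535 mean 0.532 z 0.242..0.262
  y -0.218 x 0.527..0.536 mean 0.532 z 0.244..0.262
  y -0.161 x 0.530..0.538 mean 0.534 z 0.241..0.260
  y -0.157 x 0.530..0.539 mean 0.535 z 0.243..0.262
```

View pics/w1.png

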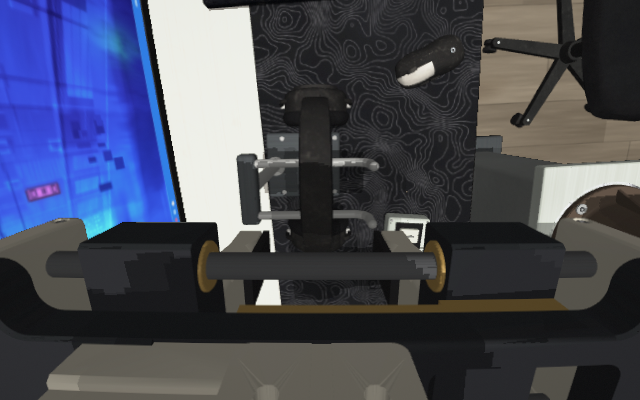

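{"method": "apply_moves", "body": {
  "targets": [
    {"dp":[0.006,0.003,-0.02],"yaw":0.8},
    {"dp":[0.006,0.003,-0.04],"yaw":0.8},
    {"dp":[0.006,0.003,-0.06],"yaw":0.8},
    {"dp":[0.006,0.003,-0.08],"yaw":0.8},
    {"dp":[0.006,0.003,-0.1],"yaw":0.8},
    {"dp":[0.006,0.003,-0.115],"yaw":0.8},
    {"dp":[0.006,0.003,-0.125],"yaw":0.8},
    {"dp":[0.006,0.003,-0.134],"yaw":0.8},
    {"dp":[0.006,0.003,-0.14],"yaw":0.8},
    {"dp":[0.006,0.003,-0.144],"yaw":0.8},
    {"dp":[0.006,0.003,-0.144],"yaw":0.8},
    {"dp":[0.006,0.003,-0.144],"yaw":0.8}
  ]
}}

```text
time_s: 3.8
tcp_pos: [0.5906, -0.191, 0.2547]
eef_rot: [-180.0, -0.0, -92.7]
contact_force: [0.2, -0.3, 0.1]
gripper_width: 0.0596
gripper_force: 0.0
```

{"method": "apply_moves", "body": {
  "targets": [
    {"dp":[0,0,0],"yaw":0},
    {"dp":[0,0,0],"yaw":0},
    {"dp":[0,0,0],"yaw":0},
    {"dp":[0,0,0],"yaw":0},
    {"dp":[0,0,0],"yaw":0},
    {"dp":[0,0,0],"yaw":0},
    {"dp":[0,0,0],"yaw":0},
    {"dp":[0,0,0],"yaw":0}
  ],
  "grip": 1,
  "squeeze": 40
}}

```text
time_s: 4.47
tcp_pos: [0.5904, -0.191, 0.2543]
eef_rot: [-180.0, -0.0, -92.7]
contact_force: [-0.6, -0.2, 1.4]
gripper_width: 0.0312
gripper_force: 40.0
```

{"method": "apply_moves", "body": {
  "targets": [
    {"dp":[0,0,0.005],"yaw":0},
    {"dp":[0,0,0.012],"yaw":0},
    {"dp":[0,0,0.02],"yaw":0},
    {"dp":[0,0,0.03],"yaw":0},
    {"dp":[0,0,0.04],"yaw":0},
    {"dp":[0,0,0.05],"yaw":0},
    {"dp":[0,0,0.06],"yaw":0},
    {"dp":[0,0,0.07],"yaw":0},
    {"dp":[0,0,0.078],"yaw":0},
    {"dp":[0,0,0.083],"yaw":0},
    {"dp":[0,0,0.085],"yaw":0},
    {"dp":[0,0,0.085],"yaw":0},
    {"dp":[0,0,0.085],"yaw":0}
  ]
}}

```text
time_s: 5.55
tcp_pos: [0.5902, -0.1908, 0.3387]
eef_rot: [180.0, 0.0, -92.7]
contact_force: [0.1, -0.0, -3.5]
gripper_width: 0.0312
gripper_force: 40.0
```

```bash
cat > chk.py <<'E'
from h import *
import sys
im,P=cloud('side'); cv2.imwrite(f'pics/{sys.argv[1]}.png',cv2.resize(im[60:330,180:500,::-1],(800,675))[:600])
s=get_state();print(s['tcp_pos'],s['eef_rot'],s['contact_force'],s['moment'],s['gripper_width'])
E
python3 chk.py s1
```

```text
[ 0.59008594 -0.19085003  0.33847291] [ 1.79937373e+02  1.41791520e-02 -9.26830832e+01] [-0.78344028  0.1376901  -2.41042013] [ 0.10859285 -0.03076706  0.01667469] 0.03143589773352527
```

View pics/s1.png

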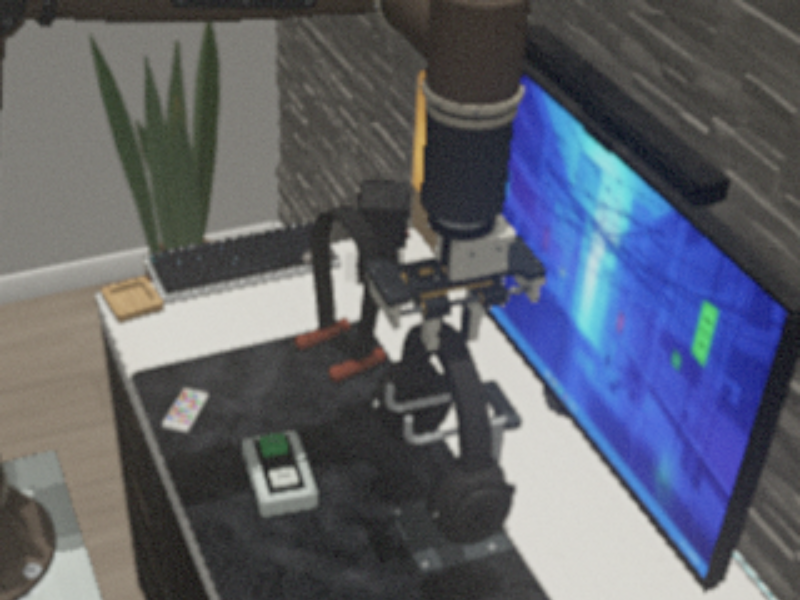

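{"method": "apply_moves", "body": {
  "targets": [
    {"dp":[-0.01,0,0],"yaw":0},
    {"dp":[-0.025,0.001,0],"yaw":0},
    {"dp":[-0.045,0.002,0],"yaw":0},
    {"dp":[-0.065,0.003,0],"yaw":0},
    {"dp":[-0.085,0.004,0],"yaw":0},
    {"dp":[-0.105,0.005,0],"yaw":0},
    {"dp":[-0.125,0.006,0],"yaw":0},
    {"dp":[-0.145,0.007,0],"yaw":0},
    {"dp":[-0.155,0.008,0],"yaw":0},
    {"dp":[-0.16,0.008,0],"yaw":0},
    {"dp":[-0.16,0.008,0],"yaw":0}
  ]
}}

```text
time_s: 6.52
tcp_pos: [0.4296, -0.183, 0.3396]
eef_rot: [-179.9, 0.0, -92.7]
contact_force: [0.4, 0.1, -3.2]
gripper_width: 0.0313
gripper_force: 40.0
```

{"method": "apply_moves", "body": {
  "targets": [
    {"dp":[0,0.01,0.005],"yaw":0},
    {"dp":[0,0.025,0.01],"yaw":1},
    {"dp":[0,0.045,0.01],"yaw":2},
    {"dp":[0,0.065,0.01],"yaw":3},
    {"dp":[0,0.085,0.01],"yaw":4},
    {"dp":[0,0.105,0.01],"yaw":5},
    {"dp":[0,0.125,0.01],"yaw":6},
    {"dp":[0,0.145,0.01],"yaw":7},
    {"dp":[0,0.165,0.01],"yaw":8},
    {"dp":[0,0.185,0.01],"yaw":9},
    {"dp":[0,0.205,0.01],"yaw":10},
    {"dp":[0,0.225,0.01],"yaw":11},
    {"dp":[0,0.25,0.01],"yaw":12},
    {"dp":[0,0.275,0.01],"yaw":13},
    {"dp":[0,0.3,0.01],"yaw":14},
    {"dp":[0,0.325,0.01],"yaw":15},
    {"dp":[0,0.34,0.01],"yaw":15.7},
    {"dp":[0,0.35,0.01],"yaw":15.7},
    {"dp":[0,0.352,0.01],"yaw":15.7},
    {"dp":[0,0.352,0.01],"yaw":15.7}
  ]
}}

```text
time_s: 8.18
tcp_pos: [0.4305, 0.1698, 0.3488]
eef_rot: [180.0, -0.0, -76.9]
contact_force: [-0.0, -1.2, -3.2]
gripper_width: 0.0315
gripper_force: 40.0
```

```bash
python3 - <<'E'
from h import *
s=get_state();print(s['tcp_pos'],s['eef_rot'],s['contact_force'],s['moment'],s['gripper_width'])
for n in ['wrist','side','top']:
    im,P=cloud(n); cv2.imwrite(f'pics/{n}2.png',im[...,::-1])
    Q=P.reshape(-1,3)
    for nm,(xa,xb,ya,yb,zl,zh) in {'stand':(.56,.7,.13,.3,.237,.28),'band':(.38,.48,.09,.25,.32,.4)}.items():
        k=Q[(Q[:,0]>xa)&(Q[:,0]<xb)&(Q[:,1]>ya)&(Q[:,1]<yb)&(Q[:,2]>zl)&(Q[:,2]<zh)]
        print(n,nm,len(k))
        if len(k)<9: continue
        print(cv2.minAreaRect(k[:,:2].astype(np.float32)))
        for b in np.arange(ya,yb,.02):
            q=k[(k[:,1]>=b)&(k[:,1]<b+.02)]
            if len(q)>2: print('  y %.3f x %.3f..%.3f z %.3f..%.3f'%(q[:,1].mean(),*np.percentile(q[:,0],[3,97]),*np.percentile(q[:,2],[5,95])))
a=cv2.imread('pics/wrist2.png');b=cv2.imread('pics/side2.png')[60:330,150:470]
cv2.imwrite('pics/c2.png',np.hstack([cv2.resize(a,(400,250)),cv2.resize(b,(400,338))[:250]]))
E
```

```text
[0.43048597 0.16981004 0.34884382] [ 1.79951664e+02 -3.63733565e-02 -7.69450590e+01] [-0.01553352 -1.24681861 -3.23828183] [ 0.00540908 -0.04351621 -0.00496453] 0.03150879724847024
wrist stand 3991
((0.6263883113861084, 0.21689099073410034), (0.03521865978837013, 0.10115712881088257), 14.122464179992676)
  y 0.168 x 0.621..0.639 z 0.237..0.241
  y 0.180 x 0.618..0.651 z 0.239..0.255
  y 0.200 x 0.612..0.647 z 0.255..0.263
  y 0.220 x 0.607..0.642 z 0.258..0.264
  y 0.240 x 0.602..0.635 z 0.251..0.262
  y 0.257 x 0.602..0.632 z 0.240..0.253
wrist band 11453
((0.43434035778045654, 0.158433198928833), (0.06111617758870125, 0.13150334358215332), 1.7955565452575684)
  y 0.103 x 0.432..0.461 z 0.321..0.332
  y 0.120 x 0.427..0.460 z 0.330..0.343
  y 0.140 x 0.422..0.455 z 0.337..0.350
  y 0.160 x 0.408..0.461 z 0.349..0.392
  y 0.176 x 0.412..0.451 z 0.349..0.396
  y 0.200 x 0.409..0.440 z 0.343..0.349
  y 0.213 x 0.404..0.440 z 0.326..0.344
side stand 172
((0.6271510720252991, 0.20982810854911804), (0.04268694669008255, 0.10241487622261047), 14.856435775756836)
  y 0.166 x 0.619..0.646 z 
[... 556 characters left out ...]
442 z 0.323..0.351
  y 0.217 x 0.400..0.408 z 0.321..0.340
top stand 222
((0.6247336268424988, 0.20523759722709656), (0.03475277125835419, 0.09219307452440262), 13.08667278289795)
  y 0.166 x 0.618..0.645 z 0.237..0.247
  y 0.180 x 0.613..0.647 z 0.244..0.259
  y 0.200 x 0.607..0.643 z 0.257..0.268
  y 0.219 x 0.607..0.637 z 0.260..0.269
  y 0.238 x 0.616..0.634 z 0.257..0.264
top band 227
((0.4272100627422333, 0.16577142477035522), (0.036364756524562836, 0.1582939624786377), 12.931924819946289)
  y 0.100 x 0.425..0.456 z 0.321..0.337
  y 0.120 x 0.420..0.453 z 0.331..0.347
  y 0.136 x 0.426..0.449 z 0.344..0.352
  y 0.222 x 0.396..0.414 z 0.323..0.338
  y 0.235 x 0.398..0.420 z 0.321..0.332
```

View pics/c2.png

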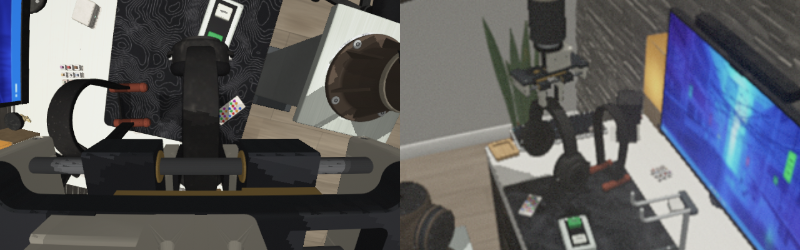

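{"method": "apply_moves", "body": {
  "targets": [
    {"dp":[0.01,0.002,0],"yaw":0.5},
    {"dp":[0.025,0.006,0],"yaw":1},
    {"dp":[0.045,0.011,0],"yaw":1},
    {"dp":[0.065,0.016,0],"yaw":1},
    {"dp":[0.085,0.021,0],"yaw":1},
    {"dp":[0.105,0.025,0],"yaw":1},
    {"dp":[0.125,0.03,0],"yaw":1},
    {"dp":[0.145,0.035,0],"yaw":1},
    {"dp":[0.165,0.04,0],"yaw":1},
    {"dp":[0.18,0.043,0],"yaw":1},
    {"dp":[0.19,0.046,0],"yaw":1},
    {"dp":[0.196,0.047,0],"yaw":1},
    {"dp":[0.196,0.047,0],"yaw":1},
    {"dp":[0.196,0.047,0],"yaw":1}
  ]
}}

```text
time_s: 9.5
tcp_pos: [0.6262, 0.2156, 0.3489]
eef_rot: [180.0, -0.0, -76.0]
contact_force: [-0.1, -0.3, -2.9]
gripper_width: 0.0317
gripper_force: 40.0
```

```bash
python3 - <<'E'
from h import *
s=get_state();print(s['tcp_pos'],s['eef_rot'],s['contact_force'],s['moment'])
a,P=cloud('wrist'); b,_=cloud('side')
a=cv2.resize(a[...,::-1],(400,250)); b=cv2.resize(b[100:260,230:400,::-1],(400,376))
cv2.imwrite('pics/c3.png',np.hstack([np.pad(a,((0,126),(0,0),(0,0))),b]))
E
```

```text
[0.62617649 0.21562584 0.34892357] [ 1.79963910e+02 -4.87137715e-03 -7.60075305e+01] [-0.07875849 -0.2840229  -2.91792598] [ 0.10367184  0.03732638 -0.07296192]
```

View pics/c3.png

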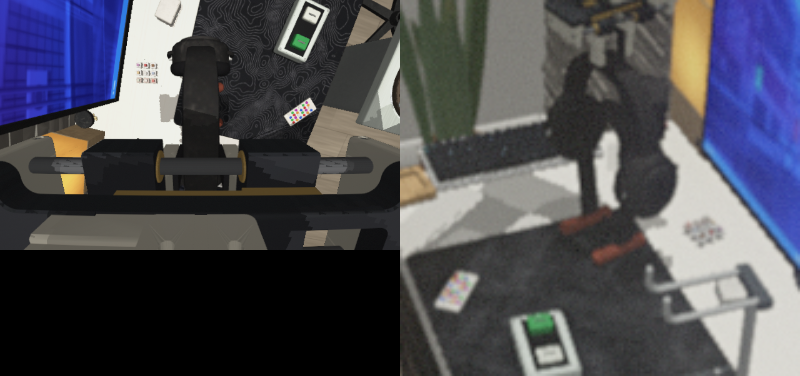

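{"method": "apply_moves", "body": {
  "targets": [
    {"dp":[0,0.001,-0.006],"yaw":0},
    {"dp":[0,0.001,-0.014],"yaw":0},
    {"dp":[0,0.001,-0.022],"yaw":0},
    {"dp":[0,0.001,-0.03],"yaw":0},
    {"dp":[0,0.001,-0.037],"yaw":0},
    {"dp":[0,0.001,-0.043],"yaw":0},
    {"dp":[0,0.001,-0.048],"yaw":0},
    {"dp":[0,0.001,-0.052],"yaw":0},
    {"dp":[0,0.001,-0.055],"yaw":0},
    {"dp":[0,0.001,-0.057],"yaw":0},
    {"dp":[0,0.001,-0.057],"yaw":0}
  ]
}}

```text
time_s: 10.52
tcp_pos: [0.6263, 0.217, 0.2917]
eef_rot: [180.0, -0.0, -76.0]
contact_force: [-0.1, -0.5, -2.5]
gripper_width: 0.0316
gripper_force: 40.0
```

{"method": "apply_moves", "body": {
  "targets": [
    {"dp":[0,0,-0.001],"yaw":0},
    {"dp":[0,0,-0.002],"yaw":0},
    {"dp":[0,0,-0.003],"yaw":0},
    {"dp":[0,0,-0.004],"yaw":0},
    {"dp":[0,0,-0.004],"yaw":0},
    {"dp":[0,0,-0.004],"yaw":0}
  ]
}}

```text
time_s: 11.02
tcp_pos: [0.6263, 0.217, 0.2882]
eef_rot: [180.0, -0.0, -76.0]
contact_force: [0.0, -0.2, -2.9]
gripper_width: 0.0312
gripper_force: 40.0
```

{"method": "apply_moves", "body": {
  "targets": [
    {"dp":[0,0,-0.001],"yaw":0},
    {"dp":[0,0,-0.002],"yaw":0},
    {"dp":[0,0,-0.003],"yaw":0},
    {"dp":[0,0,-0.003],"yaw":0},
    {"dp":[0,0,-0.003],"yaw":0}
  ]
}}

```text
time_s: 11.43
tcp_pos: [0.6266, 0.2168, 0.2866]
eef_rot: [-179.9, -0.0, -76.0]
contact_force: [-2.5, -0.4, 6.2]
gripper_width: 0.0317
gripper_force: 40.0
```

{"method": "apply_moves", "body": {
  "targets": [
    {"dp":[0,0,0.001],"yaw":0},
    {"dp":[0,0,0.001],"yaw":0},
    {"dp":[0,0,0.001],"yaw":0},
    {"dp":[0,0,0.001],"yaw":0},
    {"dp":[0,0,0.001],"yaw":0},
    {"dp":[0,0,0.001],"yaw":0},
    {"dp":[0,0,0.001],"yaw":0},
    {"dp":[0,0,0.001],"yaw":0},
    {"dp":[0,0,0.001],"yaw":0},
    {"dp":[0,0,0.001],"yaw":0},
    {"dp":[0,0,0.001],"yaw":0},
    {"dp":[0,0,0.001],"yaw":0}
  ],
  "grip": -0.5
}}

```text
time_s: 12.43
tcp_pos: [0.6263, 0.217, 0.2862]
eef_rot: [180.0, -0.0, -76.0]
contact_force: [0.4, 0.3, -0.7]
gripper_width: 0.0656
gripper_force: 0.0
```

{"method": "apply_moves", "body": {
  "targets": [
    {"dp":[0,0,0.005],"yaw":0},
    {"dp":[0,0,0.015],"yaw":0},
    {"dp":[0,0,0.03],"yaw":0},
    {"dp":[0,0,0.05],"yaw":0},
    {"dp":[0,0,0.07],"yaw":0},
    {"dp":[0,0,0.09],"yaw":0},
    {"dp":[0,0,0.1],"yaw":0},
    {"dp":[0,0,0.11],"yaw":0},
    {"dp":[0,0,0.115],"yaw":0},
    {"dp":[0,0,0.115],"yaw":0}
  ]
}}

```text
time_s: 13.27
tcp_pos: [0.6265, 0.2171, 0.402]
eef_rot: [-179.9, 0.0, -76.0]
contact_force: [-0.1, 1.0, 0.1]
gripper_width: 0.0656
gripper_force: 0.0
```

```bash
python3 - <<'E'
from h import *
s=get_state();print(s['tcp_pos'],s['eef_rot'],s['contact_force'],s['gripper_width'])
a,P=cloud('wrist'); b,_=cloud('side')
a=cv2.resize(a[...,::-1],(400,250)); b=cv2.resize(b[100:260,230:400,::-1],(400,376))
cv2.imwrite('pics/c4.png',np.hstack([np.pad(a,((0,126),(0,0),(0,0))),b]))
Q=P.reshape(-1,3)
k=Q[(Q[:,0]>.55)&(Q[:,0]<.7)&(Q[:,1]>.12)&(Q[:,1]<.3)&(Q[:,2]>.265)&(Q[:,2]<.32)]
print(cv2.minAreaRect(k[:,:2].astype(np.float32)))
for b in np.arange(.12,.3,.02):
    q=k[(k[:,1]>=b)&(k[:,1]<b+.02)]
    if len(q)>2: print('  y %.3f x %.3f..%.3f z %.3f..%.3f'%(q[:,1].mean(),*np.percentile(q[:,0],[3,97]),*np.percentile(q[:,2],[5,95])))
E
```

```text
[0.62650179 0.21710637 0.40204304] [-1.79936892e+02  1.84240199e-02 -7.59814474e+01] [-0.05737073  1.01526296  0.09228179] 0.0655709209438418
((0.6278974413871765, 0.21508359909057617), (0.03706912696361542, 0.13140620291233063), 13.692330360412598)
  y 0.156 x 0.628..0.656 z 0.265..0.271
  y 0.170 x 0.622..0.655 z 0.269..0.281
  y 0.190 x 0.617..0.651 z 0.273..0.288
  y 0.210 x 0.611..0.646 z 0.277..0.290
  y 0.230 x 0.607..0.642 z 0.277..0.290
  y 0.250 x 0.602..0.637 z 0.272..0.287
  y 0.269 x 0.600..0.632 z 0.270..0.281
  y 0.281 x 0.624..0.628 z 0.268..0.270
```

View pics/c4.png

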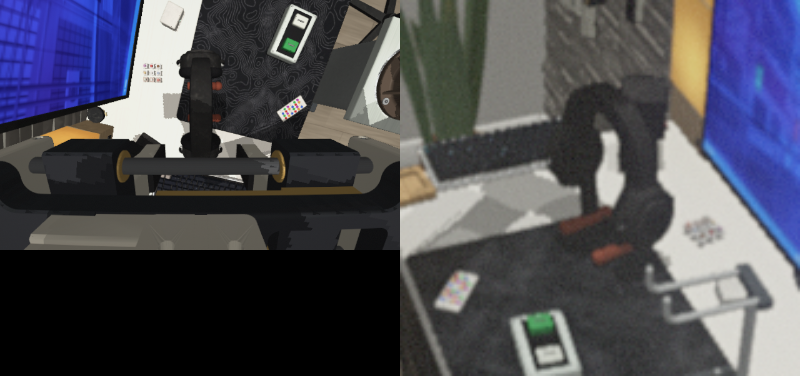

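```bash
cat > g.py <<'E'
from h import *
print(get_state()['tcp_pos'])
im,P=cloud('wrist'); im=im.astype(int)
g=(im[...,1]>im[...,0]+40)&(im[...,1]>im[...,2]+30)&(P[...,2]<.07)&(P[...,2]>.03)&(P[...,0]>.35)&(P[...,0]<.5)&(abs(P[...,1])<.1)
k=P[g]; t=k[k[:,2]>np.median(k[:,2])-.004]
print(g.sum(),np.median(k,0),k.min(0),k.max(0),cv2.minAreaRect(t[:,:2].astype(np.float32)))
w=(im.min(2)>150)&(P[...,2]<.07)&(P[...,2]>.03)&(P[...,0]>.35)&(P[...,0]<.5)&(abs(P[...,1])<.1)
print('box',cv2.minAreaRect(P[w][:,:2].astype(np.float32)))
E
python3 g.py
```

```text
[0.62611042 0.21706021 0.40024061]
382 [0.43902694 0.01301654 0.05031668] [ 0.41544827 -0.00705934  0.03531928] [0.45561429 0.02708018 0.05331374] ((0.43790996074676514, 0.012295026332139969), (0.027118781581521034, 0.03617527708411217), 83.17216491699219)
box ((0.43379801511764526, -0.020062215626239777), (0.1283397376537323, 0.07845768332481384), 82.93421936035156)
```

{"method": "apply_moves", "body": {
  "targets": [
    {"dp":[-0.01,-0.01,0.01],"yaw":0},
    {"dp":[-0.025,-0.025,0.01],"yaw":0},
    {"dp":[-0.045,-0.045,0.01],"yaw":-2},
    {"dp":[-0.065,-0.065,0.01],"yaw":-4},
    {"dp":[-0.085,-0.09,0],"yaw":-6},
    {"dp":[-0.105,-0.115,-0.01],"yaw":-8},
    {"dp":[-0.125,-0.14,-0.02],"yaw":-10},
    {"dp":[-0.145,-0.16,-0.04],"yaw":-13},
    {"dp":[-0.165,-0.18,-0.06],"yaw":-16},
    {"dp":[-0.18,-0.195,-0.09],"yaw":-19},
    {"dp":[-0.188,-0.205,-0.12],"yaw":-21},
    {"dp":[-0.189,-0.206,-0.14],"yaw":-21},
    {"dp":[-0.189,-0.206,-0.15],"yaw":-21},
    {"dp":[-0.189,-0.206,-0.15],"yaw":-21}
  ],
  "grip": 1,
  "squeeze": 20
}}

```text
time_s: 14.58
tcp_pos: [0.436, 0.0104, 0.2495]
eef_rot: [179.8, -0.1, -97.0]
contact_force: [-0.8, 0.6, -0.7]
gripper_width: 0.0003
gripper_force: 0.0
```

```bash
python3 g.py
```

```text
[0.4359627  0.01036195 0.24945463]
535 [0.43708625 0.00935434 0.05077763] [ 0.41947767 -0.00365088  0.04687133] [0.45459776 0.02521248 0.05317674] ((0.4374639689922333, 0.010419193655252457), (0.026341546326875687, 0.03355977311730385), 83.65922546386719)
box ((0.4331877827644348, -0.0243314728140831), (0.11865781247615814, 0.07789827883243561), 82.88130950927734)
```

{"method": "apply_moves", "body": {
  "targets": [
    {"dp":[0.001,0.001,-0.02],"yaw":0},
    {"dp":[0.001,0.001,-0.045],"yaw":0},
    {"dp":[0.001,0.001,-0.07],"yaw":0},
    {"dp":[0.001,0.001,-0.095],"yaw":0},
    {"dp":[0.001,0.001,-0.12],"yaw":0},
    {"dp":[0.001,0.001,-0.14],"yaw":0},
    {"dp":[0.001,0.001,-0.155],"yaw":0},
    {"dp":[0.001,0.001,-0.165],"yaw":0},
    {"dp":[0.001,0.001,-0.17],"yaw":0},
    {"dp":[0.001,0.001,-0.173],"yaw":0},
    {"dp":[0.001,0.001,-0.176],"yaw":0},
    {"dp":[0.001,0.001,-0.178],"yaw":0},
    {"dp":[0.001,0.001,-0.18],"yaw":0},
    {"dp":[0.001,0.001,-0.181],"yaw":0},
    {"dp":[0.001,0.001,-0.182],"yaw":0},
    {"dp":[0.001,0.001,-0.182],"yaw":0}
  ]
}}

```text
time_s: 15.97
tcp_pos: [0.4384, 0.012, 0.0693]
eef_rot: [-180.0, 0.0, -97.0]
contact_force: [0.2, -0.1, -0.5]
gripper_width: 0.0005
gripper_force: 0.0
```

{"method": "apply_moves", "body": {
  "targets": [
    {"dp":[0,0,-0.001],"yaw":0},
    {"dp":[0,0,-0.002],"yaw":0},
    {"dp":[0,0,-0.003],"yaw":0},
    {"dp":[0,0,-0.003],"yaw":0}
  ]
}}

```text
time_s: 16.3
tcp_pos: [0.4382, 0.012, 0.066]
eef_rot: [180.0, -0.0, -97.0]
contact_force: [0.3, -0.3, -0.3]
gripper_width: 0.0003
gripper_force: 0.0
```

{"method": "apply_moves", "body": {
  "targets": [
    {"dp":[0,0,-0.001],"yaw":0},
    {"dp":[0,0,-0.002],"yaw":0},
    {"dp":[0,0,-0.002],"yaw":0}
  ]
}}

```text
time_s: 16.55
tcp_pos: [0.4382, 0.012, 0.064]
eef_rot: [180.0, -0.0, -97.0]
contact_force: [0.0, -0.7, -0.1]
gripper_width: 0.0004
gripper_force: 0.0
```

```bash
python3 - <<'E'
from h import *
print(get_state()['contact_force'])
b,_=cloud('side');a,_=cloud('wrist')
a=cv2.resize(a[...,::-1],(400,250));b=cv2.resize(b[210:290,250:340,::-1],(400,356),interpolation=2)
cv2.imwrite('pics/c5.png',np.hstack([np.pad(a,((0,106),(0,0),(0,0))),b]))
E
```

```text
[ 0.04479552 -0.74429647 -0.1432581 ]
```

View pics/c5.png

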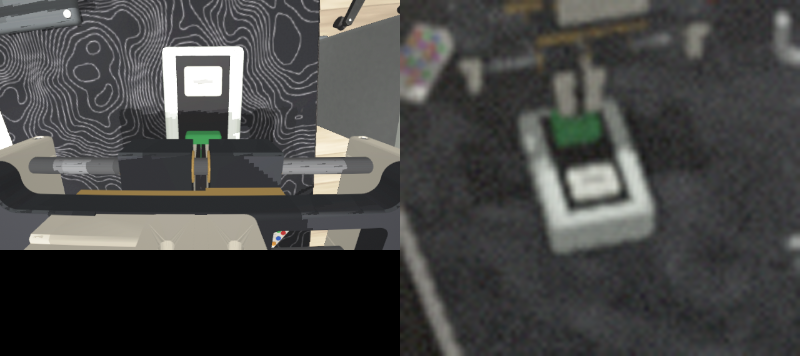

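{"method": "apply_moves", "body": {
  "targets": [
    {"dp":[0,0,-0.001],"yaw":0},
    {"dp":[0,0,-0.002],"yaw":0},
    {"dp":[0,0,-0.002],"yaw":0}
  ]
}}

```text
time_s: 16.9
tcp_pos: [0.4382, 0.012, 0.062]
eef_rot: [180.0, -0.0, -97.0]
contact_force: [-0.3, 0.0, -1.1]
gripper_width: 0.0007
gripper_force: 0.0
```

```bash
cat > k.py <<'E'
from h import *
print(get_state()['contact_force'])
im,P=cloud('wrist'); im=im.astype(int)
ax=np.array([np.sin(np.radians(7)),np.cos(np.radians(7))]); c=np.array([.4335,-.0205])
def rep(n,p):
    q=P[(abs((P[...,:2]-p)@ax)<.011)&(abs((P[...,:2]-p)@[ax[1],-ax[0]])<.014)]
    print(n,len(q),np.nanpercentile(q[:,2],[10,50,90]).round(4))
rep('white',c-.032*ax)
g=(im[...,1]>im[...,0]+40)&(im[...,1]>im[...,2]+30)&(P[...,2]<.07)&(P[...,2]>.0)&(abs(P[...,0]-.43)<.07)
print('green',g.sum(),np.percentile(P[g][:,2],[10,50,90]).round(4))
w=(im.min(2)>150)&(P[...,2]<.07)&(P[...,2]>.02)&(abs(P[...,0]-.43)<.07)&(abs(P[...,1])<.1)
print(np.histogram(P[w][:,2],np.arange(.03,.06,.002)))
E
python3 k.py
```

```text
[-0.26331161  0.04213543 -1.09968137]
white 1878 [0.0431 0.0439 0.0448]
green 911 [0.0403 0.0498 0.0514]
(array([ 139,  474, 4378, 2570,    8,  119, 1717, 1018,    2,    0,    0,
          0,    0,    0]), array([0.03 , 0.032, 0.034, 0.036, 0.038, 0.04 , 0.042, 0.044, 0.046,
       0.048, 0.05 , 0.052, 0.054, 0.056, 0.058]))
```

{"method": "apply_moves", "body": {
  "targets": [
    {"dp":[0,0,-0.001],"yaw":0},
    {"dp":[0,0,-0.002],"yaw":0},
    {"dp":[0,0,-0.003],"yaw":0},
    {"dp":[0,0,-0.004],"yaw":0},
    {"dp":[0,0,-0.004],"yaw":0}
  ]
}}

```text
time_s: 17.37
tcp_pos: [0.4382, 0.012, 0.0579]
eef_rot: [180.0, -0.0, -97.0]
contact_force: [-0.1, -0.5, 0.1]
gripper_width: 0.0006
gripper_force: 0.0
```

```bash
python3 k.py
```

```text
[-0.08619227 -0.51600627  0.13322912]
white 1972 [0.0431 0.044  0.0448]
green 809 [0.0405 0.0495 0.0513]
(array([ 135,  466, 4479, 2720,   14,  110, 1735, 1125,    4,    0,    0,
          0,    0,    0]), array([0.03 , 0.032, 0.034, 0.036, 0.038, 0.04 , 0.042, 0.044, 0.046,
       0.048, 0.05 , 0.052, 0.054, 0.056, 0.058]))
```

```bash
python3 - <<'E'
from h import *
s=get_state()
for n in ['side','top','wrist']:
    im,P=cloud(n)
    d=np.hypot(P[...,0]-s['tcp_pos'][0],P[...,1]-s['tcp_pos'][1])
    m=(d<.04)
    for lo in np.arange(.03,.12,.006):
        k=P[m&(P[...,2]>=lo)&(P[...,2]<lo+.006)]
        if len(k)>3: print(n,'%.3f'%lo,len(k),k.min(0).round(3),k.max(0).round(3),k.mean(0).round(3))
    if n=='side': cv2.imwrite('pics/c6.png',cv2.resize(im[200:270,255:335,::-1],(560,490),interpolation=2))
    if n=='wrist': b=im
a=cv2.imread('pics/c6.png'); b=cv2.resize(b[180:330,250:390,::-1],(0,0),fx=1.7,fy=1.7)
cv2.imwrite('pics/c6.png',np.hstack([a,np.pad(b,((0,490-b.shape[0]),(0,0),(0,0)))])[:, :800])
E
```

```text
side 0.030 59 [ 0.403 -0.027  0.031] [0.476 0.041 0.036] [0.441 0.004 0.034]
side 0.036 97 [ 0.399 -0.027  0.036] [0.475 0.043 0.042] [0.433 0.003 0.039]
side 0.042 26 [ 0.418 -0.025  0.042] [0.466 0.017 0.048] [ 0.434 -0.003  0.045]
side 0.048 21 [ 0.419 -0.008  0.049] [0.451 0.022 0.054] [0.438 0.002 0.051]
side 0.054 16 [ 0.419 -0.007  0.054] [0.447 0.017 0.06 ] [0.43  0.003 0.057]
side 0.060 9 [ 0.422 -0.003  0.062] [0.451 0.007 0.065] [0.437 0.001 0.064]
side 0.066 14 [ 0.422 -0.003  0.066] [0.453 0.012 0.072] [0.438 0.003 0.069]
side 0.072 12 [ 0.422 -0.006  0.072] [0.449 0.011 0.078] [0.435 0.002 0.074]
side 0.078 15 [ 0.423 -0.005  0.078] [0.456 0.005 0.084] [0.44  0.001 0.082]
side 0.084 11 [ 0.422 -0.003  0.085] [0.455 0.009 0.09 ] [0.435 0.003 0.087]
side 0.090 13 [ 0.419 -0.003  0.09 ] [0.455 0.006 0.095] [0.438 0.001 0.093]
side 0.096 9 [ 0.419 -0.005  0.097] [0.454 0.002 0.102] [ 0.435 -0.002  0.1  ]
side 0.102 7 [ 0.423 -0.005  0.102] [0.451 0.001 0.106] [ 0.44  -0.002  0.104]
top 0.030 5 [ 0.404 -0.004  0.033] [0.408 0.015 0.036] [0.406 0.007 0.035]
top 0.036 18 [ 0.4
[... 436 characters left out ...]
4] [0.437 0.001 0.05 ]
wrist 0.054 39 [0.434 0.002 0.054] [0.442 0.004 0.06 ] [0.438 0.003 0.057]
wrist 0.060 89 [0.432 0.    0.06 ] [0.444 0.004 0.066] [0.438 0.002 0.063]
wrist 0.066 94 [0.432 0.001 0.066] [0.444 0.005 0.072] [0.438 0.002 0.069]
wrist 0.072 125 [0.432 0.    0.072] [0.444 0.008 0.078] [0.438 0.003 0.074]
wrist 0.078 70 [0.434 0.002 0.078] [0.442 0.004 0.084] [0.438 0.003 0.081]
wrist 0.084 14 [0.434 0.    0.084] [0.442 0.003 0.089] [0.438 0.003 0.085]
wrist 0.096 279 [0.436 0.008 0.1  ] [0.444 0.022 0.102] [0.44  0.015 0.101]
wrist 0.102 148 [0.435 0.007 0.102] [0.444 0.02  0.107] [0.44  0.013 0.103]
wrist 0.114 26 [0.435 0.005 0.114] [0.443 0.01  0.117] [0.44  0.007 0.116]
```

View pics/c6.png

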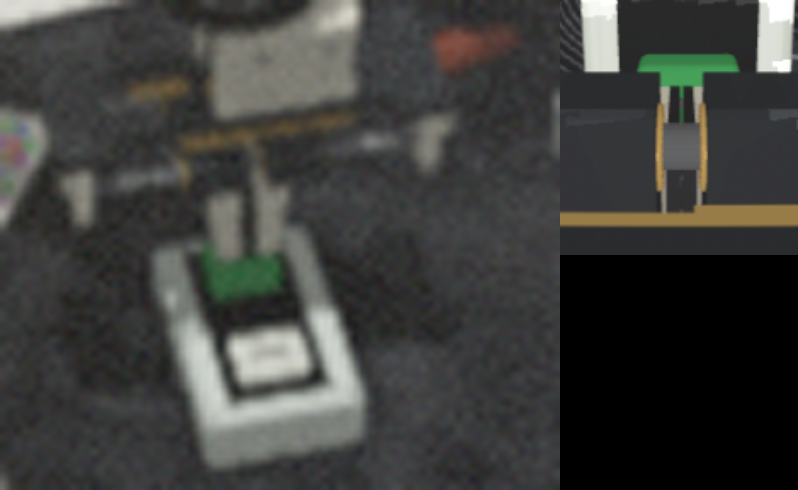

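{"method": "apply_moves", "body": {
  "targets": [
    {"dp":[0,0,-0.001],"yaw":0},
    {"dp":[0,0,-0.002],"yaw":0},
    {"dp":[0,0,-0.003],"yaw":0},
    {"dp":[0,0,-0.004],"yaw":0},
    {"dp":[0,0,-0.004],"yaw":0}
  ]
}}

```text
time_s: 17.98
tcp_pos: [0.4382, 0.012, 0.054]
eef_rot: [180.0, -0.0, -97.0]
contact_force: [-0.3, 0.3, -0.6]
gripper_width: 0.0005
gripper_force: 0.0
```

```bash
python3 k.py
```

```text
[-0.27524436  0.33515432 -0.60390884]
white 2063 [0.0431 0.044  0.0448]
green 698 [0.04   0.0486 0.0512]
(array([ 160,  497, 4589, 2784,   13,  178, 1773, 1205,    0,    0,    0,
          0,    0,    0]), array([0.03 , 0.032, 0.034, 0.036, 0.038, 0.04 , 0.042, 0.044, 0.046,
       0.048, 0.05 , 0.052, 0.054, 0.056, 0.058]))
```

{"method": "apply_moves", "body": {
  "targets": [
    {"dp":[0,0,-0.001],"yaw":0},
    {"dp":[0,0,-0.002],"yaw":0},
    {"dp":[0,0,-0.003],"yaw":0},
    {"dp":[0,0,-0.004],"yaw":0},
    {"dp":[0,0,-0.004],"yaw":0}
  ]
}}

```text
time_s: 18.45
tcp_pos: [0.4383, 0.012, 0.05]
eef_rot: [180.0, -0.0, -97.0]
contact_force: [0.1, 0.2, 0.0]
gripper_width: 0.0006
gripper_force: 0.0
```

```bash
python3 k.py
```

```text
[0.12392011 0.24161766 0.01010031]
white 2274 [0.047  0.0478 0.0487]
green 591 [0.0396 0.0455 0.0473]
(array([ 123,  496, 4782, 2920,    7,    0,    4,  201, 2194, 1062,    2,
          2,    4,    8]), array([0.03 , 0.032, 0.034, 0.036, 0.038, 0.04 , 0.042, 0.044, 0.046,
       0.048, 0.05 , 0.052, 0.054, 0.056, 0.058]))
```

{"method": "apply_moves", "body": {
  "targets": [
    {"dp":[0,0,-0.001],"yaw":0},
    {"dp":[0,0,-0.002],"yaw":0},
    {"dp":[0,0,-0.003],"yaw":0},
    {"dp":[0,0,-0.0035],"yaw":0},
    {"dp":[0,0,-0.0035],"yaw":0},
    {"dp":[0,0,-0.0035],"yaw":0}
  ]
}}

```text
time_s: 19.0
tcp_pos: [0.4384, 0.012, 0.0469]
eef_rot: [-180.0, -0.0, -97.0]
contact_force: [-0.9, 0.2, 5.9]
gripper_width: 0.0007
gripper_force: 3.2
```

```bash
python3 k.py
```

```text
[-0.86613832  0.23140476  5.86307291]
white 2484 [0.0501 0.051  0.0518]
green 528 [0.0387 0.0427 0.0444]
(array([ 126,  510, 4820, 3013,    9,    0,    0,    0,   34,  626, 2922,
        162,    0,    0]), array([0.03 , 0.032, 0.034, 0.036, 0.038, 0.04 , 0.042, 0.044, 0.046,
       0.048, 0.05 , 0.052, 0.054, 0.056, 0.058]))
```

{"method": "apply_moves", "body": {
  "targets": [
    {"dp":[0,0,-0.0007],"yaw":0},
    {"dp":[0,0,-0.0007],"yaw":0},
    {"dp":[0,0,-0.0007],"yaw":0},
    {"dp":[0,0,0.01],"yaw":0},
    {"dp":[0,0,0.03],"yaw":0},
    {"dp":[0,0,0.06],"yaw":0},
    {"dp":[0,0,0.09],"yaw":0},
    {"dp":[0,0,0.12],"yaw":0},
    {"dp":[0,0,0.15],"yaw":0},
    {"dp":[0,0,0.17],"yaw":0},
    {"dp":[0,0,0.18],"yaw":0},
    {"dp":[0,0,0.18],"yaw":0},
    {"dp":[0,0,0.18],"yaw":0}
  ]
}}

```text
time_s: 20.13
tcp_pos: [0.4381, 0.0121, 0.226]
eef_rot: [180.0, 0.0, -97.0]
contact_force: [1.3, 0.2, -0.3]
gripper_width: 0.0004
gripper_force: 0.0
```

```bash
python3 k.py; python3 - <<'E'
from h import *
im,P=cloud('side');Q=P.reshape(-1,3)
k=Q[(Q[:,0]>.55)&(Q[:,0]<.7)&(Q[:,1]>.12)&(Q[:,1]<.3)&(Q[:,2]>.265)&(Q[:,2]<.32)]
print(cv2.minAreaRect(k[:,:2].astype(np.float32)),np.percentile(k[:,2],98))
E
```

```text
[ 1.29809584  0.15736998 -0.29156725]
white 530 [0.0499 0.0509 0.0519]
green 576 [0.0427 0.0438 0.0448]
(array([   9,  148, 1067,  628,    8,    0,    0,    0,    3,  148,  553,
         41,    0,    0]), array([0.03 , 0.032, 0.034, 0.036, 0.038, 0.04 , 0.042, 0.044, 0.046,
       0.048, 0.05 , 0.052, 0.054, 0.056, 0.058]))
((0.6248943209648132, 0.2135632485151291), (0.041252098977565765, 0.13592660427093506), 15.776505470275879) 0.2920839662662119
```

Green is down (7 mm), white is up and the headset hangs still on the arch, so I'm handing in.

```bash
python3 -c "
from plant import r
print(r.close_job())"
```

```text
the job is handed in; nothing more can be done
None
```

The headset hangs squarely by its band on the stand's arch, released. The green key is fully down with the white key up, the robot is clear of everything, and I handed the job in at about 20 s; no verdict came back.

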